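# Put the bench things away in their fitted trays

## Task

Clear the woodworker's bench: put the hand plane, the cork sanding block, the wax tin and the narrow jar each into its own fitted tray, the one whose grey outline has its shape and size. Each must end upright and flat on the floor of its tray, inside the corner cleats, and the tin and the jar must never be tipped over on the way.

Things in the scene. Friction and masses are not known exactly. Their poses are not given: they have to be found in the camera images.
- plane_mid (a point): small dark hardwood hand plane, a rectangular wooden body 110 long (x) x 40 wide (y) x 45 high mm with a slanted steel iron standing to 60 mm height on its -x half (its only raised part); loose, standing upright on the bench. This point is the centre of the plane body, half-way up (22.5 mm above its underside); z is its upward axis.
- block_mid (a point): cork sanding block with a dark band, a plain rectangular block 88 long (x) x 58 wide (y) x 40 high mm; loose, standing upright on the bench. This point is the centre of the block half-way up (20 mm above its underside); z is its upward axis.
- tin_mid (a point): closed round metal wax tin, broad and low, 60 mm in diameter, 42 mm high; loose, standing upright on the bench. This point is the centre of the tin half-way up (21 mm above its underside); z is its upward axis.
- jar_mid (a point): closed round amber jar with a black cap, narrow and tall, 40 mm in diameter, 60 mm high; loose, standing upright on the bench. This point is the centre of the jar half-way up (30 mm above its underside); z is its upward axis.
- tray_plane: Fixed plywood tray of the hand plane: base 150 (x) x 80 mm, 8 mm thick, its outline a flat grey rectangle 110 (x) x 40 mm; four L-shaped corner cleats, tops 6 mm above the base, leave a pocket 126 x 56 (8 mm clearance) and side middles open for fingers. Origin: centre of its underside, on the bench; x, y along its sides, z up; centre of the seated hand plane 30.5 mm above it. Either way round will do.
- tray_block: Fixed plywood tray of the sanding block: base 128 (x) x 98 mm, 8 mm thick, its outline a flat grey rectangle 88 (x) x 58 mm; four L-shaped corner cleats, tops 6 mm above the base, leave a pocket 104 x 74 (8 mm clearance) and side middles open for fingers. Origin: centre of its underside, on the bench; x, y along its sides, z up; centre of the seated sanding block 28 mm above it. Either way round will do.
- tray_tin: Fixed plywood tray of the wax tin: base 100 (x) x 100 mm, 8 mm thick, its outline a flat grey disc 60 mm wide; four cleats across its corners, tops 6 mm above the base, leave a pocket 76 mm round (8 mm clearance) and side middles open for fingers. Origin: centre of its underside, on the bench; x, y along its sides, z up; centre of the seated wax tin 29 mm above it.
- tray_jar: Fixed plywood tray of the jar: base 80 (x) x 80 mm, 8 mm thick, its outline a flat grey disc 40 mm wide; four cleats across its corners, tops 6 mm above the base, leave a pocket 56 mm round (8 mm clearance) and side middles open for fingers. Origin: centre of its underside, on the bench; x, y along its sides, z up; centre of the seated jar 38 mm above it.

How it is judged:
At the end, for the whole second after the job is handed in: Each of the four things stands in its own tray: its centre within 12 mm (horizontally) of the tray's centre, its underside on the tray's floor within 4 mm, upright within 0.1 rad; the plane and the block lie along their trays within 0.3 rad (either way round). All are released and at rest (horizontal distance between plane_mid and tray_plane below 0.012 m and z of plane_mid in the frame of tray_plane between 0.0265 and 0.0345 m and angle between each of plane_mid, block_mid, tin_mid, jar_mid's own z axis and vertical below 0.1 rad and linear speed of each of plane, block, tin, jar below 0.02 m/s and contact force between each of plane, block, tin, jar and the fingers below 0.1 N and angle between the x axis of plane_mid and the x axis of tray_plane, either way round below 0.3 rad and horizontal distance between block_mid and tray_block below 0.012 m and z of block_mid in the frame of tray_block between 0.024 and 0.032 m and angle between the x axis of block_mid and the x axis of tray_block, either way round below 0.3 rad and horizontal distance between tin_mid and tray_tin below 0.012 m and z of tin_mid in the frame of tray_tin between 0.025 and 0.033 m and horizontal distance between jar_mid and tray_jar below 0.012 m and z of jar_mid in the frame of tray_jar between 0.034 and 0.042 m); the robot touches nothing.
It fails at once if the tin is tipped more than 0.7 rad from upright (angle between tin_mid's own z axis and vertical above 0.7 rad).
It fails at once if the jar is tipped more than 0.7 rad from upright (angle between jar_mid's own z axis and vertical above 0.7 rad).
It also fails if it takes over 112 s, if anything falls off the work surface, if the arm or the gripper's body presses on something with over 40 N, if the wrist force passes 120 N, or if a joint passes its speed limit or range.

## Robot

A 6-joint arm with a two-finger parallel gripper is mounted at the origin on the work surface. World frame = base frame: x ahead of the robot, y to its left, z up, the work surface at z = 0. Lengths are in m, angles in rad, forces in N, time in s.
With the tool pointing down it reaches from about 0.35 to 0.775 m from the base axis. Payload 5.5 kg.
Tool frame: the origin (TCP) lies midway between the tips of the shut fingers; the grasp point (between the pads) lies 19 mm behind it; z points along the fingers, y is the line along which they close (so a half turn about z gives the same grasp; the last joint's range is limited). The gripper opens to 85 mm and grips with 20 to 120 N. Pads are 22 mm wide; open, the fingers measure 114 mm over their backs; the gripper's body (76 mm by 85 mm) begins 54 mm behind the grasp point. The pads swing forward as they close: fully open they stand 13 mm farther back than shut.
Start: joints at [1.184, 0.313, 0.046, 1.304, 0, 1.431], TCP at [0.14, 0.558, 0.231] pointing down, gripper open.
Joint ranges: [-2.76, 2.76], [-0.86, 1.69], [-1.03, 1.26], [-2.2, 2.34], [-1.47, 1.5], [-3.14, 3.14]. Speed limits (rad/s): [2.57, 2.57, 3.14, 3.14, 3.14, 3.14].

## Interface

Orientations are given as a unit quaternion [w, x, y, z].
In Python, from workcell import env gives the robot as it stands.
- The arm moves only by the tool move_arm, never from a script. Its argument "targets" is a list of rows, each a list of 3 entries, a list of its own where there are three numbers: the shift along the tool's x, y, z in mm, then the turn, a rotation vector about the tool's x, y, z in units of 10 degrees (1.0 is 10 degrees), then the closure, from -1 (fully open) to 1 (shut). In form: [[[dx, dy, dz], [ax, ay, az], gripper], ...]. A call has 1 to 5 rows; each row is the pose to reach, as a shift and turn from the pose commanded when the call began, along the tool's axes at that moment; what a row does not reach only later rows make up. A row lasts 1/8 s, in which the tool goes at most 62.5 mm and 10.7 degrees, less where a joint would pass 70% of its speed; a pose out of reach is approached as far as the arm can. A call with a gripper value outside its range is refused whole. The fingers move at their own pace and stop on an object; "squeeze" is the grip in N (left out, the last holds). Time passes only in rows, so rows that repeat a pose let the fingers close. It gives the time, the measured TCP pose, the force, the opening and the grip force at its end, in the units of the state.
- env.get_state(): the state, without advancing time (a new reading comes with each control period).
- env.read_camera(name): name is "scene" or "top" or "wrist"; returns a dict with "pixels" (400x640x3 uint8, red, green, blue), "fovy" (degrees; the focal length in pixels is half the picture's height over the tangent of half this angle, whatever the lens; pixels are square), "cx", "cy" (the principal point, pixels), "extrinsics" (4x4, takes a point from world to camera coordinates); the wrist camera has in their place "mount" (4x4, takes a point from camera to tool coordinates, whose origin is the TCP and whose axes are the flange's). Camera axes: x right, y up, looking along -z (the intrinsics and any distortion apply to the point x, -y, -z); pixel columns grow to the right and rows downward; lengths in m; the calibration is good to about 2 mm. A picture is of the moment at which its call begins: read the wrist's pose just before it. There is no depth.
- env.hand_in(): hands the job in; it is judged then, once.
Trained networks look in a picture, given as the dict that the camera call returned (one of the last four; its "shot" number tells which), for a name from the list of things; names that differ only in an ending like _2 or _b are one class to them, and where a whole thing is asked for, a point or a joint stands for the part that bears it (a point fixed in the world has none). Each returns a list of dicts, best first, with "confidence" (0 to 1); they miss things now and then, are a little off and sometimes report something else, mostly with a low value. They report only what shows in the picture. A call takes as long as a camera call.
- env.spot_in(thing, picture): "centre" ([x, y, z] in m, in world coordinates, good to about 4 mm: the middle of the surface that is visible of it).
- env.regions_of(thing, picture): "mask" (400x640 bool, what is visible of it).
- env.landmark_of(thing, picture): "centre" ([x, y, z] in m, in world coordinates, good to about 4 mm: a listed point, or the origin of a listed thing).
The state is a dict: "clock": time; "joint_pos": joint angles; "qvel": joint speeds; "tau": joint torques, N m; "tcp_pos": TCP position; "orientation": TCP orientation; "wrist_force": force on the tool from outside, world axes, zero at the start; "ft_torque": the same for the moment, N m; "finger_gap": finger opening in m; "grip_force": force on a finger pad.
Only numpy, scipy, OpenCV 4.12 (cv2) and the standard library are available. Lean on these libraries where they do the work, as an engineer would, in place of code of your own. Each camera call takes 0.05 s, during which the arm holds its last target. There are 200 camera calls.

## Working session

There is one attempt and no reset: what is moved stays moved. The work goes in short steps, Python scripts to look and compute and a tool call to move; the robot and the scene stay as the last step left them, time stands still between calls to the robot, and variables do not carry over. Pictures are saved under pics/ and viewed, at most 15 in all, crops included, and the job is handed in when it is done.

Besides the shell and the picture viewer there is one more tool, called after "Call:" by a JSON object that holds its "op" and its "data", one argument or row to a line. move_arm: Moves the arm, as the interface text tells. Its arguments: {"type":"object","properties":{"targets":{"type":"array","items":{"type":"array"}},"squeeze":{"type":"number"}},"required":["targets"]}

```bash
mkdir -p pics; ls; cat > h.py <<'E'
import numpy as np,cv2
from workcell import env
E
python3 - <<'E'
from h import *
s=env.get_state();print(s)
for n in ["top","scene"]:
    p=env.read_camera(n);cv2.imwrite(f"pics/{n}1.png",p["pixels"][:,:,::-1]);print({k:v for k,v in p.items() if k!="pixels"})
    for t in ["plane_mid","block_mid","tin_mid","jar_mid","tray_plane","tray_block","tray_tin","tray_jar"]:
        print(t,[(np.round(d["centre"],4).tolist(),round(d["confidence"],2)) for d in env.landmark_of(t,p)][:3])
print(env.get_state()["clock"])
E
```

```text
pics
{'clock': 0.0, 'joint_pos': array([ 1.18441174e+00,  3.13992078e-01,  4.49738654e-02,  1.30359329e+00,
       -4.80737328e-06,  1.43115896e+00]), 'qvel': array([ 2.18969136e-03,  5.01034936e-05,  1.20530025e-03,  2.73081812e-04,
       -1.36593204e-03,  6.19259011e-05]), 'tau': array([-2.24022392e-04, -4.80628610e+01,  2.98530883e+01,  1.94159296e-02,
       -1.58665426e-05,  2.99879886e-06]), 'tcp_pos': array([0.14028153, 0.55709868, 0.23041151]), 'orientation': array([-2.33642463e-04,  1.23060816e-01,  9.92398716e-01, -8.77004053e-04]), 'wrist_force': array([ 0.62007199,  0.1610149 , -0.36905088]), 'ft_torque': array([-0.04301986, -0.02173381, -0.01849716]), 'grip_force': 0.0, 'finger_gap': 0.08537527873665955}
{'fovy': 49.868353687232194, 'cx': 326.31328156711567, 'cy': 199.15156949590485, 'extrinsics': array([[-0.01011644, -0.99963434,  0.02507673, -0.01363179],
       [ 0.99554739, -0.00771836,  0.0939458 , -0.50772865],
       [-0.09371789,  0.02591547,  0.99526145, -1.23398127],
       [ 0.        ,  0.        ,  0.        ,  1.        ]]), 'shot': 1}
plane_mid [([0.3998,
[... 460 characters left out ...]
7, 'cy': 198.43601999009385, 'extrinsics': array([[-0.03163601,  0.99940836,  0.01349391,  0.0150406 ],
       [-0.62038645, -0.03021979,  0.78371386,  0.28150284],
       [ 0.78365797,  0.01642214,  0.62097544, -1.4465762 ],
       [ 0.        ,  0.        ,  0.        ,  1.        ]]), 'shot': 2}
plane_mid [([0.3984, 0.3049, 0.0246], 0.96), ([0.4671, 0.1092, -0.0001], 0.48)]
block_mid [([0.4786, -0.0856, 0.0206], 0.97)]
tin_mid [([0.6237, 0.1518, 0.0188], 0.6)]
jar_mid [([0.5247, -0.4174, 0.0323], 0.73)]
tray_plane [([0.3719, -0.2735, -0.0001], 0.68)]
tray_block [([0.6626, -0.1595, 0.0019], 0.69)]
tray_tin [([0.4664, 0.1084, -0.0034], 0.71)]
tray_jar [([0.5334, 0.4033, -0.0073], 0.81)]
0.9
```

```bash
cat >> h.py <<'E'
def ray(p,u,v,z):
    f=200/np.tan(np.radians(p["fovy"]/2));E=p["extrinsics"]
    d=E[:3,:3].T@np.array([(u-p["cx"])/f,-(v-p["cy"])/f,-1]);c=-E[:3,:3].T@E[:3,3]
    return c+d*(z-c[2])/d[2]
E
python3 - <<'E'
from h import *
p=env.read_camera("top");im=p["pixels"][:,:,::-1].copy()
cv2.imwrite("pics/top2.png",im)
for t,z in [("plane_mid",.045),("block_mid",.04),("tray_plane",.008),("tray_block",.008),("tray_tin",.008),("tray_jar",.008),("tin_mid",.042),("jar_mid",.06)]:
    r=env.regions_of(t,p)
    if not r: print(t,None);continue
    m=r[0]["mask"].astype(np.uint8)
    c=max(cv2.findContours(m,0,2)[0],key=cv2.contourArea)
    w=np.array([ray(p,*q[0],z)[:2] for q in c],np.float32)*1000
    b=cv2.minAreaRect(w);e=cv2.boxPoints(b);d=[e[1]-e[0],e[2]-e[1]];L=max(d,key=np.linalg.norm)
    print(t,round(r[0]["confidence"],2),np.round(b[0]),np.round(b[1]),"long axis yaw",round(np.degrees(np.arctan2(L[1],L[0]))%180,1))
E
```

```text
plane_mid 0.94 [398. 299.] [ 52. 114.] long axis yaw 168.4
block_mid 0.84 [475. -87.] [58. 88.] long axis yaw 154.8
tray_plane None
tray_block 0.9 [ 664. -164.] [103. 130.] long axis yaw 162.4
tray_tin 0.64 [465. 107.] [100. 100.] long axis yaw 83.6
tray_jar 0.87 [531. 398.] [82. 83.] long axis yaw 178.8
tin_mid 0.66 [621. 147.] [66. 62.] long axis yaw 45.2
jar_mid 0.55 [ 520. -416.] [40. 58.] long axis yaw 111.1
```

View pics/top2.png

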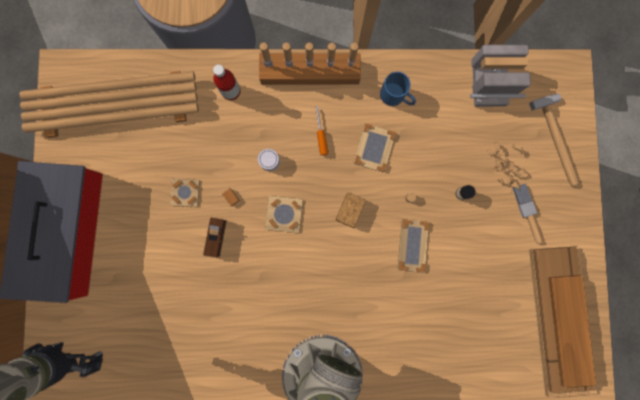

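The top view shows the plane at (215,238), block (350,210), tin (268,159) and jar (466,192). The trays are at (413,246) for the plane, (375,148) for the block, (284,214) for the tin and (185,192) for the jar. All agree with the networks. Next I need the tray yaws, taken from the grey outlines.

```bash
cat >> h.py <<'E'
from scipy.spatial.transform import Rotation as R
def rect(c,f,z):
    w=np.array([f(*q[0],z)[:2] for q in c],np.float32)*1000
    b=cv2.minAreaRect(w);e=cv2.boxPoints(b);d=[e[1]-e[0],e[2]-e[1]];L=max(d,key=np.linalg.norm)
    return np.round(b[0]),np.round(b[1]),round(np.degrees(np.arctan2(L[1],L[0]))%180,1)
def pose():
    s=env.get_state();q=s["orientation"];return s,R.from_quat([q[1],q[2],q[3],q[0]]),s["tcp_pos"]
def go(x,y,z,yaw):
    "tool-frame shift (mm) and turn (10 deg) to TCP x,y,z with tool x at world yaw (deg), pointing down"
    s,r,t=pose();c=np.cos(np.radians(yaw));n=np.sin(np.radians(yaw))
    g=R.from_matrix(np.array([[c,n,0],[n,-c,0],[0,0,-1]]))
    print("t",round(s["clock"],2),"tcp",np.round(t*1000,1),"gap",round(s["finger_gap"],4),"shift",np.round(r.inv().apply(np.array([x,y,z])-t)*1000,1),"turn",np.round(np.degrees((r.inv()*g).as_rotvec())/10,2))
def wray(p,u,v,z,r,t):
    f=200/np.tan(np.radians(p["fovy"]/2));M=p["mount"]
    T=np.eye(4);T[:3,:3]=r.as_matrix();T[:3,3]=t;W=T@M
    d=W[:3,:3]@np.array([(u-p["cx"])/f,-(v-p["cy"])/f,-1]);c=W[:3,3]
    return c+d*(z-c[2])/d[2]
def look(th,z,name=None):
    s,r,t=pose();p=env.read_camera("wrist");f=lambda u,v,z:wray(p,u,v,z,r,t)
    if name: cv2.imwrite(f"pics/{name}.png",p["pixels"][:,:,::-1])
    print(th,[(np.round(d["centre"],4).tolist(),round(d["confidence"],2)) for d in env.landmark_of(th,p)][:2])
    for d in env.regions_of(th,p)[:1]:
        m=d["mask"].astype(np.uint8);c=max(cv2.findContours(m,0,2)[0],key=cv2.contourArea)
        print("mask",round(d["confidence"],2),cv2.boundingRect(c),rect(c,f,z))
    return p,f
E
python3 - <<'E'
from h import *
p=env.read_camera("top");im=p["pixels"].astype(int)
m=((im[:,:,2]-im[:,:,0])>0).astype(np.uint8)
for n,u,v in [("plane",413,246),("block",375,148),("tin",284,214),("jar",185,192)]:
    k=np.zeros_like(m);k[v-30:v+30,u-25:u+25]=m[v-30:v+30,u-25:u+25]
    c=max(cv2.findContours(k,0,2)[0],key=cv2.contourArea);print(n,rect(c,lambda *a:ray(p,*a),.008))
go(.399,.304,.2,168)
E
```

```text
plane (array([ 371., -273.]), array([ 32., 101.]), np.float32(173.5))
block (array([ 665., -164.]), array([49., 78.]), np.float32(163.0))
tin (array([466., 108.]), array([50., 47.]), np.float32(89.5))
jar (array([533., 400.]), array([30., 29.]), np.float32(45.0))
t 1.4 tcp [140.5 557.6 231.3] gap 0.0856 shift [-312.6 -182.8   31.3] turn [ 0.    0.   -0.21]
```

Call:
{"op": "move_arm", "data": {
  "targets": [
    [[-60, -35, 5], [0, 0, 0], -1],
    [[-120, -70, 10], [0, 0, 0], -1],
    [[-180, -105, 15], [0, 0, 0], -1],
    [[-240, -140, 20], [0, 0, -0.2], -1],
    [[-290, -170, 25], [0, 0, -0.2], -1]
  ]
}}

```text
clock: 2.02
tcp_pos: [0.3641, 0.3378, 0.2085]
orientation: [0.0, 0.105, 0.994, 0.0]
wrist_force: [1.0, 1.2, 0.4]
finger_gap: 0.0854
grip_force: 0.0
```

```bash
python3 - <<'E'
from h import *
look("plane_mid",.045,"w1")
go(.399,.304,.2,168);go(.399,.304,.012,168)
E
```

```text
plane_mid []
mask 0.96 (278, 166, 42, 101) (array([395., 307.]), array([ 41., 115.]), np.float32(169.7))
t 2.17 tcp [364.7 337.1 208.1] gap 0.0856 shift [-40.6 -24.9   8.1] turn [-0.   -0.   -0.05]
t 2.17 tcp [364.7 337.1 208.1] gap 0.0856 shift [-40.7 -24.8 196.1] turn [-0.   -0.   -0.05]
```

View pics/w1.png

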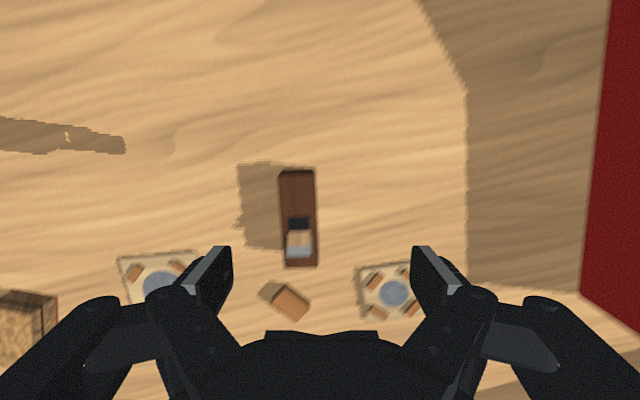

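The wrist view shows the plane at (298,218), clear of the small wood chunk at (285,298). The position agrees with the earlier estimates, so I'll descend.

Call:
{"op": "move_arm", "data": {
  "targets": [
    [[-30, -18, 20], [0, 0, -0.15], -1],
    [[-39, -22, 70], [0, 0, -0.2], -1],
    [[-39, -22, 130], [0, 0, -0.2], -1],
    [[-39, -22, 175], [0, 0, -0.2], -1],
    [[-39, -22, 195], [0, 0, -0.2], -1]
  ]
}}

```text
clock: 2.8
tcp_pos: [0.3934, 0.3097, 0.0107]
orientation: [-0.002, 0.087, 0.996, -0.001]
wrist_force: [0.2, -0.2, -0.0]
finger_gap: 0.0853
grip_force: 0.0
```

```bash
python3 - <<'E'
from h import *
go(.398,.3065,.012,169.5)
E
```

```text
t 2.8 tcp [393.4 309.7  10.7] gap 0.0853 shift [-5.1 -2.4 -1.3] turn [-0.01 -0.02  0.05]
```

Call:
{"op": "move_arm", "data": {
  "targets": [
    [[-4, -2, -2], [0, 0, 0], -1],
    [[-5, -2, -2], [0, 0, 0], 1],
    [[-5, -2, -2], [0, 0, 0], 1],
    [[-5, -2, -2], [0, 0, 0], 1],
    [[-5, -2, -2], [0, 0, 0], 1]
  ],
  "squeeze": 50
}}

```text
clock: 3.42
tcp_pos: [0.4019, 0.3073, 0.0167]
orientation: [0.001, 0.088, 0.996, 0.001]
wrist_force: [0.3, 0.4, 6.5]
finger_gap: 0.0392
grip_force: 52.2
```

Call:
{"op": "move_arm", "data": {
  "targets": [
    [[0, 0, 0], [0, 0, 0], 1],
    [[0, 0, -10], [0, 0, 0], 1],
    [[0, 0, -40], [0, 0, 0], 1],
    [[0, 0, -80], [0, 0, 0], 1],
    [[0, 0, -120], [0, 0, 0], 1]
  ]
}}

```text
clock: 4.05
tcp_pos: [0.4001, 0.3062, 0.1364]
orientation: [-0.001, 0.088, 0.996, -0.0]
wrist_force: [0.0, -0.2, -3.2]
finger_gap: 0.0393
grip_force: 51.2
```

```bash
python3 - <<'E'
from h import *
look("plane_mid",.165,"w2")
p=env.read_camera("scene");print([(np.round(d["centre"],4),d["confidence"]) for d in env.landmark_of("plane_mid",p)][:2])
go(.371,-.2725,.13,173.5)
E
```

```text
plane_mid [([0.3956, 0.3089, 0.1379], 0.57)]
mask 0.73 (269, 139, 103, 197) (array([384., 309.]), array([39., 87.]), np.float32(170.0))
[(array([0.4   , 0.3055, 0.1426]), 0.82)]
t 4.3 tcp [400.2 306.3 134.5] gap 0.0394 shift [ -73.2 -574.8    4.9] turn [-0.   -0.01 -0.36]
```

View pics/w2.png

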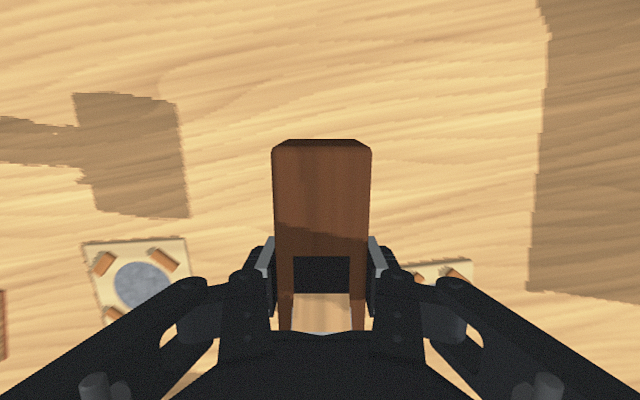

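The plane is held level, its near end at row 139 and its sides at columns 272–371. I'll carry it to its tray.

Call:
{"op": "move_arm", "data": {
  "targets": [
    [[-7, -57, 0], [0, 0, 0], 1],
    [[-15, -115, 0], [0, 0, 0], 1],
    [[-22, -172, 0], [0, 0, -0.1], 1],
    [[-30, -230, 0], [0, 0, -0.2], 1],
    [[-37, -287, 0], [0, 0, -0.2], 1]
  ]
}}

```text
clock: 4.92
tcp_pos: [0.385, 0.0162, 0.1336]
orientation: [-0.001, 0.071, 0.997, 0.0]
wrist_force: [1.6, 0.4, -3.0]
finger_gap: 0.0395
grip_force: 52.2
```

```bash
python3 - <<'E'
from h import *
s,r,t=pose();p=env.read_camera("wrist")
for z in (.162,.166):
    w=wray(p,322,147,z+t[2]-.1345,r,t);print(np.round(r.inv().apply(w-t)*1000,1))
go(.371,-.2725,.13,173.5)
E
```

```text
[ 57.2   0.1 -27.3]
[ 57.6   0.  -31.3]
t 4.97 tcp [384.9   9.7 133.7] gap 0.0393 shift [ -28.2 -281.1    5.2] turn [-0.03 -0.02 -0.2 ]
```

Call:
{"op": "move_arm", "data": {
  "targets": [
    [[-5, -57, 0], [0, 0, 0], 1],
    [[-11, -115, 0], [0, 0, -0.1], 1],
    [[-18, -180, 5], [0, 0, -0.2], 1],
    [[-25, -240, 15], [0, 0, -0.2], 1],
    [[-29, -281, 40], [0, 0, -0.2], 1]
  ]
}}

```text
clock: 5.6
tcp_pos: [0.3754, -0.2674, 0.0942]
orientation: [0.0, 0.055, 0.999, -0.0]
wrist_force: [1.2, -0.4, -3.7]
finger_gap: 0.0392
grip_force: 53.0
```

```bash
python3 - <<'E'
from h import *
s,r,t=pose();p,f=look("tray_plane",.008,"w3")
go(.373,-.2725,.025,173.5)
E
```

```text
tray_plane []
mask 0.86 (261, 101, 109, 135) (array([ 347., -269.]), array([ 80., 105.]), np.float32(173.7))
t 5.75 tcp [ 373.6 -264.9   92.2] gap 0.0393 shift [-0.6 -7.9 67.1] turn [ 0.02 -0.03  0.01]
```

View pics/w3.png

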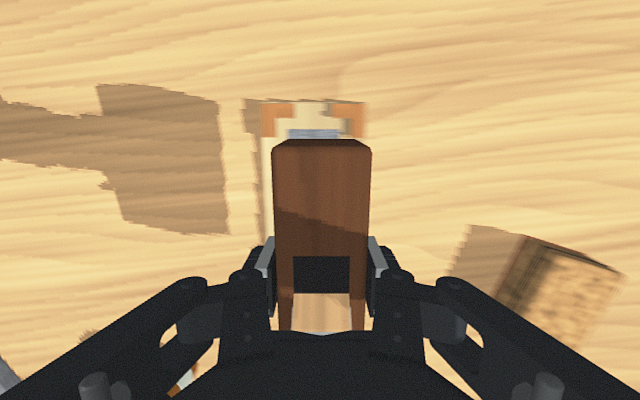

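The held plane's near end sits inside the tray's near edge (row 101, columns 261–369), and the mask agrees with the tray pose. I'll lower it.

Call:
{"op": "move_arm", "data": {
  "targets": [
    [[0, -7, 5], [0, 0, 0], 1],
    [[0, -8, 25], [0, 0, 0], 1],
    [[0, -8, 50], [0, 0, 0], 1],
    [[0, -8, 64], [0, 0, 0], 1],
    [[0, -8, 66], [0, 0, 0], 1]
  ]
}}

```text
clock: 6.38
tcp_pos: [0.3744, -0.2714, 0.0285]
orientation: [-0.001, 0.053, 0.999, 0.001]
wrist_force: [0.2, 0.7, -3.0]
finger_gap: 0.0394
grip_force: 53.2
```

Call:
{"op": "move_arm", "data": {
  "targets": [
    [[0, 0, 1], [0, 0, 0], 1]
  ]
}}

```text
clock: 6.5
tcp_pos: [0.3753, -0.2727, 0.0287]
orientation: [0.0, 0.053, 0.999, -0.0]
wrist_force: [0.1, -0.1, -4.0]
finger_gap: 0.0391
grip_force: 53.2
```

```bash
python3 - <<'E'
from h import *
go(.373,-.2725,.025,173.5)
E
```

```text
t 6.5 tcp [ 375.3 -272.7   28.7] gap 0.0391 shift [ 2.3 -0.1  3.7] turn [-0.    0.    0.04]
```

Call:
{"op": "move_arm", "data": {
  "targets": [
    [[2, 0, 2], [0, 0, 0], 1],
    [[2, 0, 4], [0, 0, 0], 1],
    [[2, 0, 4], [0, 0, 0], 1]
  ]
}}

```text
clock: 6.88
tcp_pos: [0.373, -0.2727, 0.0247]
orientation: [0.0, 0.054, 0.999, -0.0]
wrist_force: [-1.4, 0.1, 1.6]
finger_gap: 0.0392
grip_force: 53.7
```

Call:
{"op": "move_arm", "data": {
  "targets": [
    [[0, 0, 0], [0, 0, 0], -1],
    [[0, 0, 0], [0, 0, 0], -1],
    [[0, 0, 0], [0, 0, 0], -1],
    [[0, 0, -10], [0, 0, 0], -1],
    [[0, 0, -60], [0, 0, 0], -1]
  ]
}}

```text
clock: 7.5
tcp_pos: [0.3711, -0.2706, 0.083]
orientation: [-0.002, 0.054, 0.999, 0.002]
wrist_force: [0.3, -0.3, 0.7]
finger_gap: 0.0854
grip_force: 0.0
```

```bash
python3 - <<'E'
from h import *
p=env.read_camera("top")
for t in("plane_mid","tray_plane"):
  print(t,[(np.round(d["centre"],4),d["confidence"]) for d in env.landmark_of(t,p)][:1])
look("plane_mid",.053,"w4")
go(.50,-.40,.15,110)
s=env.get_state();print(s["joint_pos"])
E
```

```text
plane_mid [(array([ 0.3662, -0.2729,  0.0334]), 0.72)]
tray_plane []
plane_mid [([0.369, -0.2732, 0.0299], 0.84), ([0.524, -0.4253, 0.0292], 0.43)]
mask 0.87 (290, 131, 67, 167) (array([ 369., -273.]), array([ 39., 110.]), np.float32(173.8))
t 7.8 tcp [ 372.5 -272.    83.9] gap 0.0851 shift [-140.4 -113.6  -66.2] turn [ 0.   -0.    6.39]
[-8.05104077e-01  1.99461004e-01 -4.87757818e-01  8.84194894e-01
  8.91311309e-05 -6.97976513e-01]
```

View pics/w4.png

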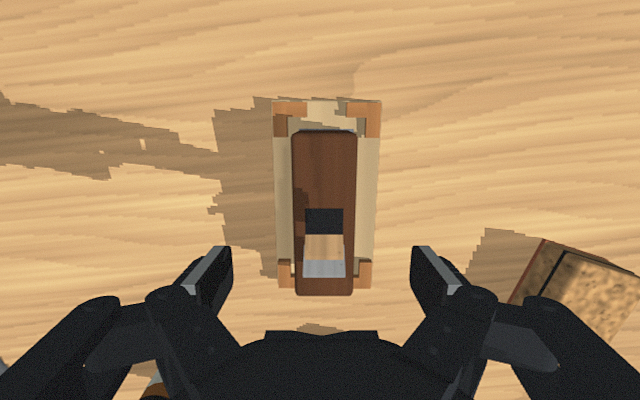

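The plane sits in its tray, (290–356, 131–297), along the tray and level. Next is the jar.

Call:
{"op": "move_arm", "data": {
  "targets": [
    [[-20, -15, -40], [0, 0, 0], -1],
    [[-60, -45, -80], [0, 0, 0], -1],
    [[-105, -80, -85], [0, 0, 0], -1],
    [[-140, -110, -80], [0, 0, 0], -1],
    [[-150, -125, -70], [0, 0, 0], -1]
  ]
}}

```text
clock: 8.43
tcp_pos: [0.5097, -0.4139, 0.1521]
orientation: [-0.0, 0.053, 0.999, 0.0]
wrist_force: [-1.0, 1.0, 0.6]
finger_gap: 0.0857
grip_force: 0.0
```

```bash
python3 - <<'E'
from h import *
look("jar_mid",.06,"w5")
go(.5255,-.4185,.025,173.5)
E
```

```text
jar_mid [([0.5234, -0.4208, 0.0297], 0.56)]
mask 0.58 (288, 182, 48, 61) (array([ 516., -423.]), array([39., 52.]), np.float32(173.8))
t 8.57 tcp [ 507.1 -411.7  151.5] gap 0.0858 shift [-19.5  -5.2 126.4] turn [ 0.02 -0.02  0.03]
```

View pics/w5.png

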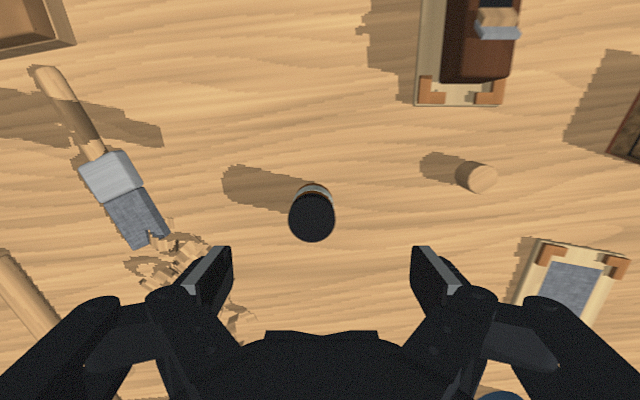

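The jar is at (312,212), with the shavings well off to the lower left. I'll descend and grip.

Call:
{"op": "move_arm", "data": {
  "targets": [
    [[-12, -6, 10], [0, 0, 0], -1],
    [[-18, -7, 50], [0, 0, 0], -1],
    [[-18, -7, 95], [0, 0, 0], -1],
    [[-18, -7, 128], [0, 0, 0], -1],
    [[-18, -7, 132], [0, 0, 0], -1]
  ]
}}

```text
clock: 9.2
tcp_pos: [0.5239, -0.4192, 0.0194]
orientation: [-0.002, 0.053, 0.999, 0.002]
wrist_force: [0.2, -0.2, 0.7]
finger_gap: 0.0854
grip_force: 0.0
```

```bash
python3 - <<'E'
from h import *
go(.524,-.4205,.018,173.5)
E
```

```text
t 9.2 tcp [ 523.9 -419.2   19.4] gap 0.0854 shift [-0.2 -1.3  1.4] turn [ 0.02 -0.03  0.04]
```

Call:
{"op": "move_arm", "data": {
  "targets": [
    [[0, -1, 1], [0, 0, 0], 1],
    [[0, -1, 1], [0, 0, 0], 1],
    [[0, -1, 1], [0, 0, 0], 1],
    [[0, -1, 1], [0, 0, 0], 1],
    [[0, -1, 1], [0, 0, 0], 1]
  ],
  "squeeze": 40
}}

```text
clock: 9.82
tcp_pos: [0.5267, -0.4236, 0.0234]
orientation: [0.001, 0.054, 0.999, -0.001]
wrist_force: [-0.4, 1.2, 6.8]
finger_gap: 0.0392
grip_force: 40.5
```

Call:
{"op": "move_arm", "data": {
  "targets": [
    [[0, 0, -5], [0, 0, 0], 1],
    [[0, 0, -30], [0, 0, 0], 1],
    [[0, 0, -70], [0, 0, 0], 1],
    [[0, 0, -110], [0, 0, 0], 1],
    [[0, 0, -130], [0, 0, 0], 1]
  ]
}}

```text
clock: 10.45
tcp_pos: [0.5262, -0.4232, 0.154]
orientation: [0.001, 0.054, 0.999, -0.001]
wrist_force: [1.0, 0.3, -1.5]
finger_gap: 0.0393
grip_force: 40.6
```

```bash
python3 - <<'E'
from h import *
look("jar_mid",.06+.13,"w6")
go(.45,0,.15,173.5);go(.533,.401,.15,173.5)
E
```

```text
jar_mid []
mask 0.58 (272, 198, 98, 128) (array([ 514., -422.]), array([39., 55.]), np.float32(174.5))
t 10.6 tcp [ 526.1 -423.1  152.3] gap 0.0393 shift [120.9 412.5   1.6] turn [-0.01  0.01  0.04]
t 10.6 tcp [ 526.1 -423.1  152.3] gap 0.0393 shift [ 81.3 820.1   1.1] turn [-0.01  0.01  0.04]
```

View pics/w6.png

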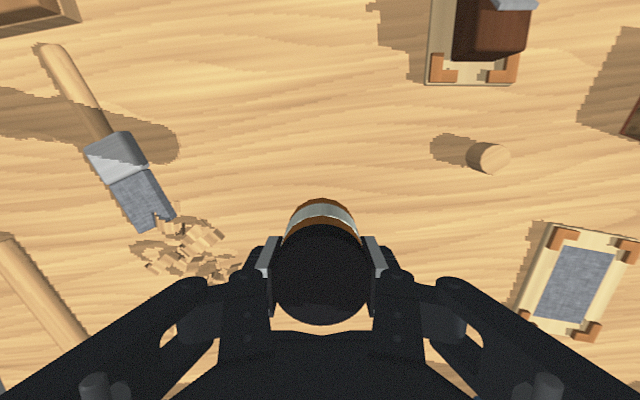

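The jar is gripped upright, cap at (320,275), about 3 mm off along the tool's x. I'll carry it to its tray.

Call:
{"op": "move_arm", "data": {
  "targets": [
    [[5, 60, 0], [0, 0, 0], 1],
    [[11, 120, 0], [0, 0, 0], 1],
    [[17, 180, 0], [0, 0, 0], 1],
    [[23, 240, 0], [0, 0, 0], 1],
    [[29, 300, 0], [0, 0, 0], 1]
  ]
}}

```text
clock: 11.22
tcp_pos: [0.5275, -0.1189, 0.1494]
orientation: [-0.001, 0.054, 0.999, 0.001]
wrist_force: [-0.0, 0.3, -2.0]
finger_gap: 0.0392
grip_force: 41.0
```

Call:
{"op": "move_arm", "data": {
  "targets": [
    [[6, 60, 0], [0, 0, 0], 1],
    [[12, 120, 0], [0, 0, 0], 1],
    [[18, 180, 0], [0, 0, 0], 1],
    [[24, 240, 0], [0, 0, 0], 1],
    [[29, 300, 0], [0, 0, 0], 1]
  ]
}}

```text
clock: 11.85
tcp_pos: [0.5307, 0.1819, 0.1495]
orientation: [-0.001, 0.054, 0.999, -0.0]
wrist_force: [1.1, -0.7, -1.5]
finger_gap: 0.0388
grip_force: 41.0
```

```bash
python3 - <<'E'
from h import *
go(.536,.401,.15,173.5)
E
```

```text
t 11.85 tcp [530.7 181.9 149.5] gap 0.0388 shift [ 18.2 218.4  -0.7] turn [-0.   -0.01  0.04]
```

Call:
{"op": "move_arm", "data": {
  "targets": [
    [[5, 60, 0], [0, 0, 0], 1],
    [[10, 120, 0], [0, 0, 0], 1],
    [[15, 175, 0], [0, 0, 0], 1],
    [[18, 210, 20], [0, 0, 0], 1],
    [[18, 216, 40], [0, 0, 0], 1]
  ]
}}

```text
clock: 12.48
tcp_pos: [0.5358, 0.3992, 0.1084]
orientation: [-0.001, 0.052, 0.999, -0.0]
wrist_force: [0.4, -1.1, -2.0]
finger_gap: 0.0389
grip_force: 41.1
```

```bash
python3 - <<'E'
from h import *
look("tray_jar",.008,"w7")
p=env.read_camera("scene")
for t in("jar_mid","tray_jar"):print(t,[(np.round(d["centre"],4),d["confidence"]) for d in env.landmark_of(t,p)][:1])
go(.536,.401,.03,173.5)
E
```

```text
tray_jar [([0.5334, 0.3962, -0.0001], 0.72)]
mask 0.81 (273, 147, 98, 89) (array([530., 401.]), array([79., 77.]), np.float32(86.9))
jar_mid [(array([0.5314, 0.3992, 0.1155]), 0.84)]
tray_jar [(array([ 0.5327,  0.4018, -0.0037]), 0.6)]
t 12.78 tcp [537.6 396.2 111.6] gap 0.0391 shift [ 2.1  4.6 81.6] turn [-0.    0.    0.03]
```

View pics/w7.png

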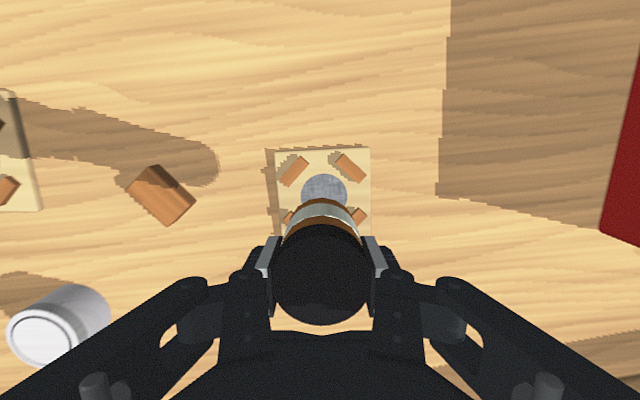

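The tray shows under the jar at columns 273–370, lined up with it. I'll lower it.

Call:
{"op": "move_arm", "data": {
  "targets": [
    [[2, 4, 15], [0, 0, 0], 1],
    [[2, 4, 45], [0, 0, 0], 1],
    [[2, 4, 68], [0, 0, 0], 1],
    [[2, 4, 75], [0, 0, 0], 1],
    [[2, 4, 77], [0, 0, 0], 1]
  ]
}}

```text
clock: 13.4
tcp_pos: [0.5358, 0.4009, 0.0342]
orientation: [-0.0, 0.054, 0.999, 0.0]
wrist_force: [-0.0, 0.4, -2.0]
finger_gap: 0.0393
grip_force: 41.1
```

Call:
{"op": "move_arm", "data": {
  "targets": [
    [[0, 0, 2], [0, 0, 0], 1],
    [[0, 0, 3], [0, 0, 0], 1]
  ]
}}

```text
clock: 13.65
tcp_pos: [0.5365, 0.4014, 0.0323]
orientation: [0.001, 0.054, 0.999, 0.001]
wrist_force: [-0.4, 0.7, -1.8]
finger_gap: 0.0389
grip_force: 41.1
```

Call:
{"op": "move_arm", "data": {
  "targets": [
    [[0, 0, 2], [0, 0, 0], 1],
    [[0, 0, 3], [0, 0, 0], 1]
  ]
}}

```text
clock: 13.9
tcp_pos: [0.5365, 0.4015, 0.0314]
orientation: [0.001, 0.053, 0.999, 0.001]
wrist_force: [-4.4, -3.2, 16.8]
finger_gap: 0.039
grip_force: 42.5
```

Contact. Release gently and rise.

Call:
{"op": "move_arm", "data": {
  "targets": [
    [[0, 0, -2], [0, 0, 0], 1],
    [[0, 0, -2], [0, 0, 0], -1],
    [[0, 0, -2], [0, 0, 0], -1],
    [[0, 0, -2], [0, 0, 0], -1],
    [[0, 0, -30], [0, 0, 0], -1]
  ]
}}

```text
clock: 14.52
tcp_pos: [0.5339, 0.3999, 0.0557]
orientation: [-0.002, 0.054, 0.999, -0.002]
wrist_force: [-0.3, 0.3, 0.2]
finger_gap: 0.0854
grip_force: 0.0
```

Call:
{"op": "move_arm", "data": {
  "targets": [
    [[0, 0, -50], [0, 0, 0], -1],
    [[0, 0, -90], [0, 0, 0], -1],
    [[0, -10, -100], [0, 0, 0], -1]
  ]
}}

```text
clock: 14.9
tcp_pos: [0.5364, 0.3923, 0.1617]
orientation: [0.003, 0.053, 0.999, 0.002]
wrist_force: [0.2, -0.3, -0.3]
finger_gap: 0.0856
grip_force: 0.0
```

```bash
python3 - <<'E'
from h import *
look("jar_mid",.068,"w8");look("tray_jar",.008)
go(.61,.19,.16,173.5)
E
```

```text
jar_mid [([0.5327, 0.4016, 0.0387], 0.6)]
mask 0.83 (307, 163, 49, 58) (array([528., 401.]), array([40., 48.]), np.float32(173.8))
tray_jar []
mask 0.9 (289, 142, 82, 82) (array([531., 400.]), array([80., 79.]), np.float32(87.0))
t 15.2 tcp [533.8 390.5 156.2] gap 0.0854 shift [ -97.2 -191.2   -3.8] turn [-0.01 -0.02  0.03]
```

View pics/w8.png

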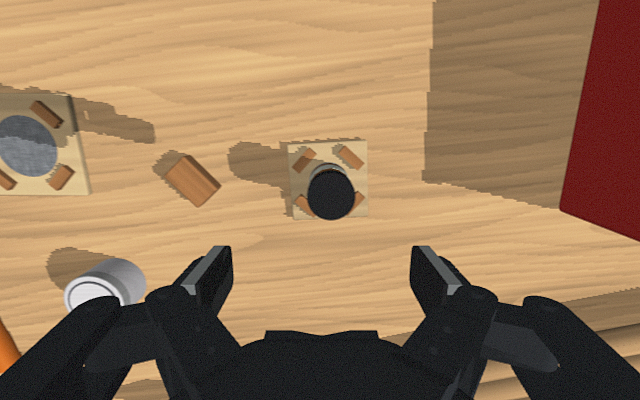

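The jar stands centred in its tray at (328,190). Next is the tin.

Call:
{"op": "move_arm", "data": {
  "targets": [
    [[-25, -50, 0], [0, 0, 0], -1],
    [[-50, -100, 0], [0, 0, 0], -1],
    [[-70, -150, 0], [0, 0, 0], -1],
    [[-85, -185, 0], [0, 0, 0], -1],
    [[-90, -200, 0], [0, 0, 0], -1]
  ]
}}

```text
clock: 15.82
tcp_pos: [0.6028, 0.1806, 0.1568]
orientation: [-0.001, 0.055, 0.998, -0.0]
wrist_force: [0.4, -0.1, 0.0]
finger_gap: 0.0851
grip_force: 0.0
```

```bash
python3 - <<'E'
from h import *
look("tin_mid",.042,"w9")
go(.6225,.151,.013,173.5)
E
```

```text
tin_mid [([0.626, 0.1531, 0.0223], 0.81)]
mask 0.8 (260, 182, 66, 71) (array([619., 152.]), array([60., 67.]), np.float32(173.7))
t 15.97 tcp [602.4 182.7 157.4] gap 0.0855 shift [-23.6 -29.4 144.4] turn [ 0.   -0.01  0.03]
```

View pics/w9.png

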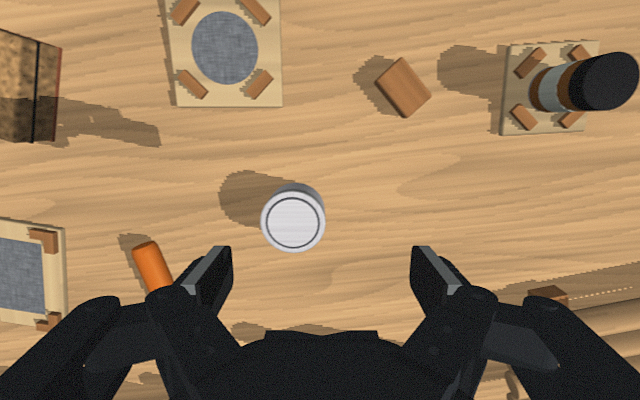

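The tin is at (293,220), and the screwdriver handle at (152,265) is clear of the fingers.

Call:
{"op": "move_arm", "data": {
  "targets": [
    [[-18, -22, 5], [0, 0, 0], -1],
    [[-24, -28, 50], [0, 0, 0], -1],
    [[-24, -28, 100], [0, 0, 0], -1],
    [[-24, -28, 138], [0, 0, 0], -1],
    [[-24, -28, 142], [0, 0, 0], -1]
  ]
}}

```text
clock: 16.6
tcp_pos: [0.6202, 0.1538, 0.0128]
orientation: [-0.004, 0.052, 0.999, -0.0]
wrist_force: [0.1, 0.2, 0.5]
finger_gap: 0.0858
grip_force: 0.0
```

```bash
python3 - <<'E'
from h import *
go(.623,.152,.014,173.5)
E
```

```text
t 16.6 tcp [620.2 153.8  12.8] gap 0.0858 shift [-3.  -1.5 -1.2] turn [-0.01 -0.04  0.05]
```

Call:
{"op": "move_arm", "data": {
  "targets": [
    [[-2, -1, -2], [0, 0, 0], 1],
    [[-2, -1, -2], [0, 0, 0], 1],
    [[-2, -1, -2], [0, 0, 0], 1],
    [[-2, -1, -2], [0, 0, 0], 1],
    [[-2, -1, -2], [0, 0, 0], 1]
  ],
  "squeeze": 40
}}

```text
clock: 17.23
tcp_pos: [0.6278, 0.1517, 0.0211]
orientation: [0.003, 0.053, 0.999, 0.001]
wrist_force: [-0.6, 1.3, 6.8]
finger_gap: 0.0588
grip_force: 44.1
```

Call:
{"op": "move_arm", "data": {
  "targets": [
    [[0, 0, -5], [0, 0, 0], 1],
    [[0, 0, -25], [0, 0, 0], 1],
    [[10, 0, -60], [0, 0, 0], 1],
    [[40, 0, -90], [0, 0, 0], 1],
    [[80, -10, -95], [0, 0, 0], 1]
  ]
}}

```text
clock: 17.85
tcp_pos: [0.5465, 0.1499, 0.1159]
orientation: [0.003, 0.054, 0.999, 0.0]
wrist_force: [-1.0, -0.8, -2.0]
finger_gap: 0.0587
grip_force: 43.6
```

```bash
python3 - <<'E'
from h import *
look("tin_mid",.042+.093,"w10")
go(.469,.109,.1,173.5)
E
```

```text
tin_mid [([0.5461, 0.1514, 0.1184], 0.77)]
mask 0.66 (256, 182, 130, 139) (array([540., 149.]), array([66., 60.]), np.float32(22.5))
t 18.0 tcp [542.5 149.4 113.8] gap 0.0588 shift [ 68.8 -48.   13.9] turn [-0.   -0.01  0.04]
```

View pics/w10.png

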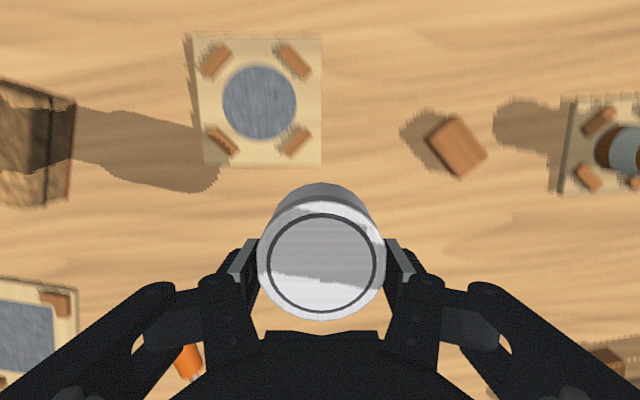

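The tin is held level, lid centre at (321,261) and lying on the tool axis. Its tray is at (258,100). I'll carry it across and lower it.

Call:
{"op": "move_arm", "data": {
  "targets": [
    [[35, -24, 0], [0, 0, 0], 1],
    [[65, -44, 0], [0, 0, 0], 1],
    [[71, -48, 20], [0, 0, 0], 1],
    [[71, -48, 50], [0, 0, 0], 1],
    [[71, -48, 55], [0, 0, 0], 1]
  ]
}}

```text
clock: 18.62
tcp_pos: [0.4682, 0.1092, 0.0568]
orientation: [-0.002, 0.054, 0.999, -0.0]
wrist_force: [0.2, 1.0, 0.2]
finger_gap: 0.0585
grip_force: 43.8
```

```bash
python3 - <<'E'
from h import *
look("tray_tin",.008);look("tin_mid",.08)
go(.467,.109,.034,173.5)
E
```

```text
tray_tin []
mask 0.98 (244, 142, 154, 97) (array([447., 110.]), array([99., 65.]), np.float32(83.8))
tin_mid [([0.4685, 0.1134, 0.0621], 0.59)]
mask 0.72 (256, 182, 130, 140) (array([462., 108.]), array([65., 59.]), np.float32(21.4))
t 18.93 tcp [470.4 109.6  59.3] gap 0.0585 shift [ 3.4 -1.  25.3] turn [0.   0.01 0.04]
```

Call:
{"op": "move_arm", "data": {
  "targets": [
    [[3, -1, 12], [0, 0, 0], 1],
    [[4, -1, 22], [0, 0, 0], 1],
    [[4, -1, 26], [0, 0, 0], 1],
    [[4, -1, 27], [0, 0, 0], 1]
  ]
}}

```text
clock: 19.42
tcp_pos: [0.4648, 0.1089, 0.0308]
orientation: [-0.0, 0.054, 0.999, -0.0]
wrist_force: [0.5, -0.1, -2.2]
finger_gap: 0.0587
grip_force: 43.8
```

Call:
{"op": "move_arm", "data": {
  "targets": [
    [[0, 0, 1], [0, 0, 0], 1],
    [[0, 0, 2], [0, 0, 0], 1]
  ]
}}

```text
clock: 19.68
tcp_pos: [0.4655, 0.1089, 0.0295]
orientation: [0.0, 0.054, 0.999, 0.0]
wrist_force: [-0.4, 0.9, -3.0]
finger_gap: 0.0582
grip_force: 43.8
```

Call:
{"op": "move_arm", "data": {
  "targets": [
    [[0, 0, 1], [0, 0, 0], 1],
    [[0, 0, 2], [0, 0, 0], 1]
  ]
}}

```text
clock: 19.92
tcp_pos: [0.4654, 0.109, 0.029]
orientation: [0.0, 0.054, 0.999, 0.0]
wrist_force: [-6.6, -1.2, 23.1]
finger_gap: 0.0587
grip_force: 45.8
```

Call:
{"op": "move_arm", "data": {
  "targets": [
    [[0, 0, 1], [0, 0, 0], 1],
    [[0, 0, 1], [0, 0, 0], 1]
  ]
}}

```text
clock: 20.18
tcp_pos: [0.4654, 0.109, 0.029]
orientation: [0.001, 0.054, 0.999, 0.0]
wrist_force: [-9.1, -0.9, 24.5]
finger_gap: 0.0586
grip_force: 46.4
```

Contact. Release.

Call:
{"op": "move_arm", "data": {
  "targets": [
    [[0, 0, -3], [0, 0, 0], 1],
    [[0, 0, -3], [0, 0, 0], -1],
    [[0, 0, -3], [0, 0, 0], -1],
    [[0, 0, -3], [0, 0, 0], -1],
    [[0, 0, -30], [0, 0, 0], -1]
  ]
}}

```text
clock: 20.8
tcp_pos: [0.4632, 0.1088, 0.0547]
orientation: [-0.002, 0.054, 0.999, -0.0]
wrist_force: [0.3, -0.4, -0.7]
finger_gap: 0.0857
grip_force: 0.0
```

Call:
{"op": "move_arm", "data": {
  "targets": [
    [[0, 0, -50], [0, 0, 0], -1],
    [[0, -20, -90], [0, 0, 0], -1],
    [[0, -60, -90], [0, 0, 0.4], -1],
    [[-5, -110, -90], [0, 0, 1.0], -1],
    [[-5, -140, -90], [0, 0, 1.5], -1]
  ]
}}

```text
clock: 21.42
tcp_pos: [0.4553, -0.0326, 0.1463]
orientation: [0.0, 0.185, 0.983, -0.0]
wrist_force: [0.3, -0.5, -0.8]
finger_gap: 0.0855
grip_force: 0.0
```

```bash
python3 - <<'E'
from h import *
look("tin_mid",.05,"w11");look("block_mid",.04)
go(.477,-.086,.012,155)
E
```

```text
tin_mid [([0.4655, 0.1118, 0.0312], 0.67)]
mask 0.77 (434, 110, 94, 75) (array([459., 101.]), array([74., 58.]), np.float32(68.6))
block_mid [([0.4738, -0.0836, 0.0204], 0.88)]
mask 0.65 (240, 183, 69, 101) (array([470., -83.]), array([59., 96.]), np.float32(156.4))
t 21.73 tcp [455.1 -30.2 146.1] gap 0.0855 shift [-40.6 -44.3 134.1] turn [ 0.   -0.    0.39]
```

View pics/w11.png

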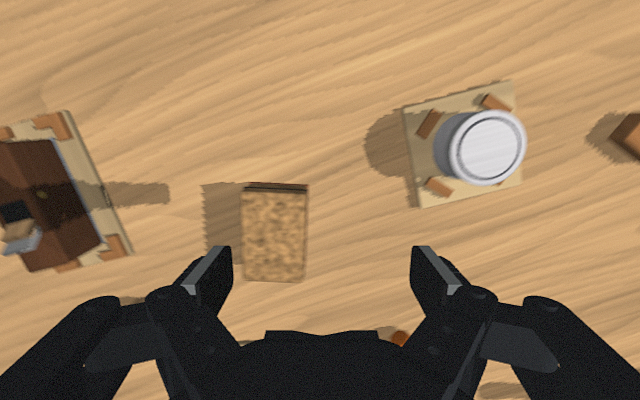

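The tin is seated in its tray, lid at (487,147). The block is at (273,233), free all round. I'll grip it across its width.

Call:
{"op": "move_arm", "data": {
  "targets": [
    [[-25, -30, 0], [0, 0, 0.2], -1],
    [[-38, -44, 40], [0, 0, 0.35], -1],
    [[-38, -44, 90], [0, 0, 0.35], -1],
    [[-38, -44, 125], [0, 0, 0.35], -1],
    [[-38, -44, 130], [0, 0, 0.35], -1]
  ]
}}

```text
clock: 22.35
tcp_pos: [0.4726, -0.0837, 0.014]
orientation: [-0.003, 0.212, 0.977, 0.0]
wrist_force: [-0.2, 0.3, 0.0]
finger_gap: 0.0855
grip_force: 0.0
```

```bash
python3 - <<'E'
from h import *
go(.475,-.085,.013,155.5)
E
```

```text
t 22.35 tcp [472.6 -83.7  14. ] gap 0.0855 shift [-2.7 -0.2  1. ] turn [-0.   -0.03 -0.  ]
```

Call:
{"op": "move_arm", "data": {
  "targets": [
    [[-2, 0, 0], [0, 0, 0], 1],
    [[-2, 0, 0], [0, 0, 0], 1],
    [[-2, 0, 0], [0, 0, 0], 1],
    [[-2, 0, 0], [0, 0, 0], 1],
    [[-2, 0, 0], [0, 0, 0], 1]
  ],
  "squeeze": 50
}}

```text
clock: 22.98
tcp_pos: [0.4784, -0.0867, 0.0181]
orientation: [0.002, 0.213, 0.977, 0.0]
wrist_force: [0.1, 2.2, 6.3]
finger_gap: 0.057
grip_force: 55.1
```

Call:
{"op": "move_arm", "data": {
  "targets": [
    [[0, 0, -5], [0, 0, 0], 1],
    [[0, 0, -25], [0, 0, 0], 1],
    [[0, 0, -60], [0, 0, 0], 1],
    [[-20, 0, -90], [0, 0, 0], 1],
    [[-50, 0, -95], [0, 0, -0.3], 1]
  ]
}}

```text
clock: 23.6
tcp_pos: [0.5232, -0.1076, 0.1142]
orientation: [0.002, 0.187, 0.982, -0.0]
wrist_force: [0.5, -0.1, -1.9]
finger_gap: 0.0568
grip_force: 54.1
```

```bash
python3 - <<'E'
from h import *
s,r,t=pose()
p,f=look("block_mid",t[2]+.02,"w12")
go(.6635,-.161,.1,163)
E
```

```text
block_mid []
mask 0.56 (252, 157, 137, 179) (array([ 514., -105.]), array([57., 87.]), np.float32(158.7))
t 23.75 tcp [ 523.2 -108.   111.9] gap 0.0565 shift [-150.     2.6   12.2] turn [-0.    0.01 -0.47]
```

View pics/w12.png

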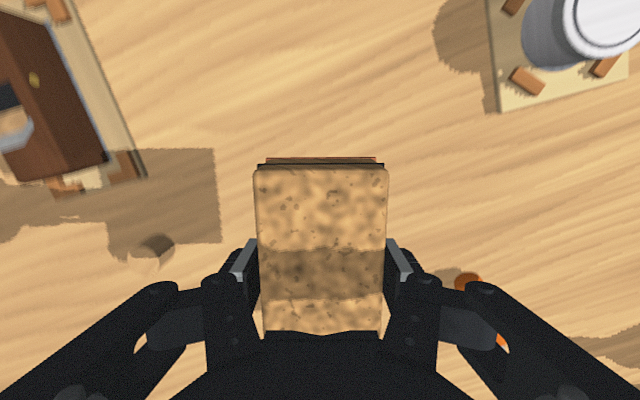

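```bash
python3 - <<'E'
from h import *
s,r,t=pose();p=env.read_camera("wrist")
for dz in (.021,.025): print(np.round(r.inv().apply(wray(p,320,168,t[2]+dz,r,t)-t)*1000,1))
go(.6635,-.161,.1,163)
E
```

```text
[ 48.1  -0.9 -21.1]
[ 48.7  -0.9 -25.1]
t 23.8 tcp [ 521.6 -107.3  111.2] gap 0.0569 shift [-151.7    2.5   11. ] turn [-0.   -0.01 -0.47]
```

The block is held level, offset 4 mm along the tool's x. I'll correct for that on the way to its tray.

Call:
{"op": "move_arm", "data": {
  "targets": [
    [[-50, 1, 0], [0, 0, -0.2], 1],
    [[-105, 2, 0], [0, 0, -0.4], 1],
    [[-145, 2, 0], [0, 0, -0.45], 1],
    [[-155, 2, 20], [0, 0, -0.45], 1],
    [[-155, 2, 45], [0, 0, -0.45], 1]
  ]
}}

```text
clock: 24.42
tcp_pos: [0.6659, -0.1622, 0.0644]
orientation: [-0.001, 0.149, 0.989, 0.0]
wrist_force: [-0.8, 0.9, -1.9]
finger_gap: 0.0572
grip_force: 54.1
```

```bash
python3 - <<'E'
from h import *
env.read_camera("top");env.read_camera("top")
look("tray_block",.008,"w13")
go(.6673,-.162,.03,163)
E
```

```text
tray_block []
mask 0.87 (244, 127, 149, 111) (array([ 637., -155.]), array([97., 75.]), np.float32(73.6))
t 24.68 tcp [ 665.7 -162.    66.2] gap 0.0566 shift [-1.6  0.4 36.2] turn [ 0.   -0.01 -0.01]
```

View pics/w13.png

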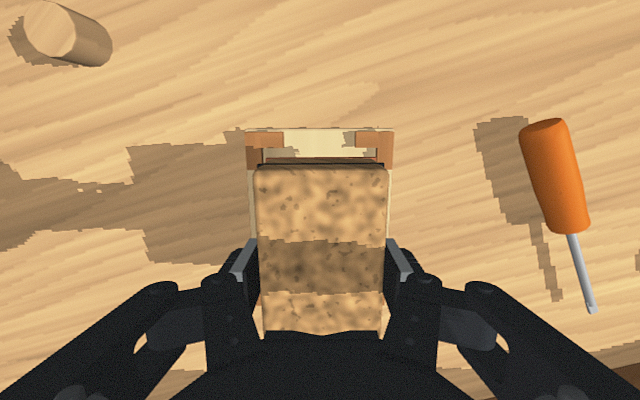

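The tray's near edge is at row 128, columns 244–393, and the block is centred between the cleats. I'll lower it.

Call:
{"op": "move_arm", "data": {
  "targets": [
    [[-1, 0, 12], [0, 0, 0], 1],
    [[-1, 0, 28], [0, 0, 0], 1],
    [[-1, 0, 36], [0, 0, 0], 1],
    [[-1, 0, 37], [0, 0, 0], 1]
  ]
}}

```text
clock: 25.18
tcp_pos: [0.6669, -0.1625, 0.0279]
orientation: [-0.001, 0.149, 0.989, 0.0]
wrist_force: [0.5, 0.2, -1.2]
finger_gap: 0.0568
grip_force: 54.1
```

Call:
{"op": "move_arm", "data": {
  "targets": [
    [[0, 0, 1], [0, 0, 0], 1],
    [[0, 0, 2], [0, 0, 0], 1]
  ]
}}

```text
clock: 25.42
tcp_pos: [0.6682, -0.163, 0.0277]
orientation: [0.0, 0.149, 0.989, -0.0]
wrist_force: [-0.4, -0.1, -1.2]
finger_gap: 0.0567
grip_force: 54.1
```

Call:
{"op": "move_arm", "data": {
  "targets": [
    [[0, 0, 1], [0, 0, 0], 1],
    [[0, 0, 2], [0, 0, 0], 1]
  ]
}}

```text
clock: 25.68
tcp_pos: [0.668, -0.1629, 0.0262]
orientation: [0.0, 0.149, 0.989, -0.0]
wrist_force: [-3.7, 1.0, 6.7]
finger_gap: 0.0573
grip_force: 55.0
```

Call:
{"op": "move_arm", "data": {
  "targets": [
    [[0, 0, -1], [0, 0, 0], 1],
    [[0, 0, -1], [0, 0, 0], -1],
    [[0, 0, -1], [0, 0, 0], -1],
    [[0, 0, -1], [0, 0, 0], -1],
    [[0, 0, -30], [0, 0, 0], -1]
  ]
}}

```text
clock: 26.3
tcp_pos: [0.6656, -0.1621, 0.0527]
orientation: [-0.003, 0.149, 0.989, 0.001]
wrist_force: [0.1, -0.7, -0.3]
finger_gap: 0.0847
grip_force: 0.0
```

Call:
{"op": "move_arm", "data": {
  "targets": [
    [[0, 0, -50], [0, 0, 0], -1],
    [[0, 0, -90], [0, 0, 0], -1],
    [[30, 0, -120], [0, 0, 0], -1],
    [[60, 20, -140], [0, 0, 0], -1],
    [[60, 20, -140], [0, 0, 0], -1]
  ]
}}

```text
clock: 26.92
tcp_pos: [0.6162, -0.1248, 0.1981]
orientation: [0.002, 0.148, 0.989, -0.0]
wrist_force: [1.4, 0.1, 0.0]
finger_gap: 0.0852
grip_force: 0.0
```

```bash
python3 - <<'E'
from h import *
look("block_mid",.048,"w14")
for cam in("scene","top"):
  p=env.read_camera(cam)
  for t in ["plane_mid","block_mid","tin_mid","jar_mid"]:
    print(t,[np.round(d["centre"],4).tolist() for d in env.landmark_of(t,p)][:1])
E
```

```text
block_mid [([0.6659, -0.16, 0.0293], 0.9)]
mask 0.94 (272, 191, 57, 86) (array([ 659., -161.]), array([58., 96.]), np.float32(163.2))
plane_mid [[0.3732, -0.2742, 0.0313]]
block_mid [[0.6693, -0.1623, 0.0259]]
tin_mid [[0.4614, 0.109, 0.0299]]
jar_mid [[0.532, 0.4048, 0.0367]]
plane_mid []
block_mid []
tin_mid [[0.4612, 0.1066, 0.0241]]
jar_mid [[0.5341, 0.4037, 0.041]]
```

View pics/w14.png

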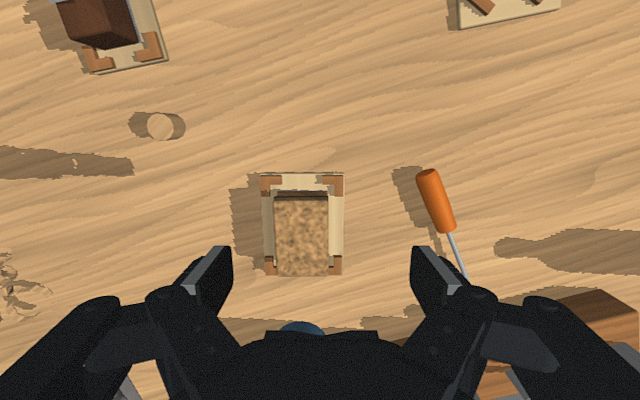

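The block lies in its tray at (301,234), and all four measured centres are near their tray centres, so I'm handing in.

```bash
python3 -c "
from h import *
print(env.hand_in())"
```

```text
the job is handed in; nothing more can be done
None
```

I put all four things (plane, block, tin and jar) in their own trays, released and upright in the camera views, and handed the job in at about 27 s. The hand-in call gave no verdict, but the last measured centres were within roughly 6 mm of their tray centres (the limit is 12 mm).

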